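# Hold the UV curing unit's sprung frame open

## Robot

A 6-joint arm with a two-finger parallel gripper is mounted at the origin on a cart in front of the work surface, level with it; the furniture and walls round the work are solid. World frame = base frame: x ahead of the robot, y to its left, z up, the work surface at z = 0. Lengths are in m, angles in rad, forces in N, time in s.
With the tool pointing down it reaches from about 0.425 to 1.125 m from the base axis. Payload 14.9 kg.
Tool frame: the origin (TCP) lies on the centre line of the jaws, within the pads' length; the fingertips stand robot.tips_ahead ahead of it and the grasp point (between the pads) lies 3 mm ahead of it (robot.tips_ahead is the distance from the TCP to the fingertips, in m); z points along the fingers, x is the direction in which the jaws open and shut, and the axes are right-handed (so a half turn about z gives the same grasp; the last joint's range is limited). The gripper opens to 91 mm and grips with 3 to 60 N. Pads are 32 mm wide; open, the fingers measure 118 mm over their backs; the gripper's body (76 mm by 178 mm) begins 60 mm behind the grasp point.
Start: joints at [1.3, 0.379, 1.734, -0, 1.028, -0.033], TCP at [0.165, 0.68, 0.236] pointing down, gripper open.
Joint ranges: [-2.77, 2.77], [-0.74, 2.19], [0, 2.66], [-1.06, 4.2], [0.31, 2.87], [-3.08, 3.08]. Speed limits (rad/s): [1.89, 1.89, 2.39, 3.14, 3.14, 3.14].

## Interface

Orientations are given as a 3x3 rotation matrix whose columns are the frame's x, y, z axes.
In Python, from rig import robot gives the robot as it stands.
- The arm moves only by the tool step_arm, never from a script. Its argument "motion" is one flat list of numbers, 7 for each row, row after row: the turn, a rotation vector about the tool's x, y, z scaled (see below), then the shift along the tool's x, y, z scaled (see below), then the opening, from 0 (shut) to 1 (fully open). A call has 1 to 8 rows; each row shifts and turns the commanded pose from where the row before left it, along the tool's axes as they then stand; what a row does not reach is not made up. The controller multiplies each number of a shift by 0.4 m and each number of a turn by 45 degrees. A row lasts 1/12 s, in which the tool goes at most 41.7 mm and 7.16 degrees, less where a joint would pass 70% of its speed; a pose out of reach is approached as far as the arm can. A call with a number of a shift or a turn outside -1 to 1 is refused whole. A call with a gripper value outside its range is refused whole. The fingers move at their own pace and stop on an object; "grip_force" is the grip in N (left out, the last holds). Time passes only in rows, so rows that do not move let the fingers close. It gives the time, the measured TCP pose, the force and the opening at its end, in the units of the state.
- robot.get_state(): the state, without advancing time (a new reading comes with each control period).
- robot.grab_frame(name): name is "side" or "top"; returns the picture (384x512x3 uint8, blue, green, red); there is no depth.
- robot.camera_info(name): a dict with "mtx" (3x3 intrinsics, pixels), "rvec" (rotation vector, rad) and "tvec" (3), from world to camera coordinates, as OpenCV has them. Camera axes: x right, y down, z forward; pixel columns grow to the right and rows downward; lengths in m; the calibration is good to about 2 mm. A picture is of the moment at which its call begins. camera_info takes no time and is no camera call.
- robot.hand_in(): hands the job in, once; it reports no verdict.
Trained networks look in the newest picture that a camera, given by its name, has taken for a name from the list of things; names that differ only in an ending like _2 or _b are one class to them, and where a whole thing is asked for, a point or a joint stands for the part that bears it (a point fixed in the world has none). Each returns a list of dicts, best first, with "score" (0 to 1); they miss things now and then, are a little off and sometimes report something else, mostly with a low value. They report only what shows in the picture. A call takes as long as a camera call.
- robot.recognise(camera, target): "extent" ([left, top, width, height] in pixels, round what is visible of it).
- robot.silhouettes(camera, target): "pixels" (384x512 bool, what is visible of it) and "extent" ([left, top, width, height] in pixels, round what is visible of it).
- robot.landmark_of(camera, target): "point" ([column, row] in pixels: a listed point, or the origin of a listed thing).
The state is a dict: "t": time; "q": joint angles; "joint_velocities": joint speeds; "joint_efforts": joint torques, N m; "tool_pos": TCP position; "eef_rot": TCP orientation; "force": force on the tool from outside, world axes, zero at the start; "moment": the same for the moment, N m; "width": finger opening in m.
Only numpy, scipy, OpenCV 4.12 (cv2) and the standard library are available. Lean on these libraries where they do the work, as an engineer would, in place of code of your own. Each camera call takes 0.05 s, during which the arm holds its last target.

## Task

The phone screen in the UV curing unit on the left of the desk is cured and I need both hands to take the phone out. Pull the unit's drawer fully out by its steel handle without shifting the phone on its bed, then take the sprung glass pressure frame in the drawer by its blue grab bar and raise it to 60 degrees from closed. It snaps shut if let go, so never let it drop: finish still holding the bar with the frame steady at 60 degrees, the drawer still out and the other things on the desk left where they are.

Things in the scene. Friction and masses are not known exactly. Their poses are not given: they have to be found in the camera images.
- uv_unit: White UV curing unit, fixed to the desk: 205 deep (its x) x 190 wide (its y) x 104 mm high. Origin: centre of its underside on the desk. Its own -x points out of the front, the way the drawer opens; z up. The roof covers the drawer when it is shut; nothing above the roof but a timer knob to 114 mm.
- uv_drawer (a joint): The unit's drawer: 0 shut (as at the start), 0.19 m fully out at its stop, along the unit's -x. About 4 N of friction; stays where left. Grey front panel 11 mm thick, 188 wide, top edge 86 mm above the desk; behind it an open well for the fingers (floor 27 mm above the desk), then the black phone bed under the frame.
- pull_grip (a point): Middle of the handle's bar: round, 10 mm thick, lying along the unit's y, 78 mm free between its posts, its axis 38.5 mm in front of the panel and 66 mm above the desk (38 mm below the roof's top). Moves with the drawer. Axes as the unit's.
- uv_frame (a joint): Angle of the glass pressure frame in the drawer, rad: 0 closed (level), grows as the front edge rises, stop at 1.45; 1.047 is 60 degrees. Spring and weight drive it shut at every angle: the pull at the bar, square to the frame, is about 2.6 N closed and 3.7 N at 60 degrees. To be raised only with the drawer out, when its hinge stands 12 mm in front of the housing.
- frame_hinge (a point): Middle of the frame's hinge line, which runs along the unit's y at the rear of the drawer, 56 mm above the desk. Moves with the drawer, and its axes turn with the frame (x along the frame, from the bar to the hinge).
- bar_grip (a point): Middle of the frame's blue grab bar: round, 12 mm thick, along the unit's y, 84 mm free between its arms; 136 mm from the hinge line and, closed, level with it, 56 mm above the desk. Free round it: 36 mm before it to the panel, 26 mm behind it to the frame's edge, 29 mm from its axis down to the tray's floor. Under the roof when the drawer is shut. Turns with the frame.
- phone: Black phone, 144 x 70 x 8 mm, loose (about 170 g), lying screen up, lengthwise across the drawer, on the phone bed under the glass frame. Origin: centre of its underside.
- bed (a point): Middle of the top of the phone bed (80 x 148 mm, black rubber, 39 mm above the desk) in the drawer. Moves with the drawer; axes as the unit's. The phone lies within a few mm of it.
- pcb_vice: Grey circuit board holder, 154 x 150 x 28 mm, loose bystander on the desk to the right.
- flux_jar: White jar with black lid, 48 mm across, 34 mm high, bystander to the right.
- driver_red: Small red screwdriver, 146 mm long, bystander to the right.
- tweezers: Curved black tweezers, 124 mm long, bystander to the right.

How it is judged:
By the outcome, as a careful person would: the job done as asked, in the order asked, and still so for the second after the job is handed in, while the arm keeps its last pose, push and grip.
It also fails if it takes over 51 s, if anything falls off the work surface, if the arm or the gripper's body presses on something with over 40 N, if the wrist force passes 120 N, or if a joint passes its speed limit or range.

## Working session

There is one attempt and no reset: what is moved stays moved. The work goes in short steps, Python scripts to look and compute and a tool call to move; the robot and the scene stay as the last step left them, time stands still between calls to the robot, and variables do not carry over. Pictures are saved under pics/ and viewed, and the job is handed in when it is done.

Besides the shell and the picture viewer there is one more tool, called after "Emit:" as name(argument=value, ...), one argument or row to a line, values as JSON. step_arm: Moves the arm, as the interface text tells. Shifts and turns lie within -1 to 1; 1 stands for 0.4 m of shift or 45 degrees of turn. Its arguments: {"type":"object","properties":{"motion":{"type":"array","items":{"type":"number"}},"grip_force":{"type":"number"}},"required":["motion"]}

```bash
ls; mkdir -p pics
python3 - <<'E'
from rig import robot
import cv2, numpy as np
s=robot.get_state(); print({k:np.round(v,3).tolist() for k,v in s.items()}); print(robot.tips_ahead)
for c in("side","top"):
    im=robot.grab_frame(c); cv2.imwrite(f"pics/{c}0.png",im)
    i=robot.camera_info(c); R=cv2.Rodrigues(np.array(i["rvec"]))[0]; print(c,(-R.T@np.array(i["tvec"]).ravel()).round(3), i["mtx"], R.round(2).tolist())
    for t in("uv_unit","pull_grip","bed","phone","bar_grip"):
        print(c,t,[(np.round(d["point"],1).tolist(),round(d["score"],2)) for d in robot.landmark_of(c,t)[:3]])
E
```

```text
pics
{'t': 0.0, 'q': [1.3, 0.379, 1.735, -0.0, 1.029, -0.033], 'joint_velocities': [-0.002, -0.001, -0.002, 0.001, -0.002, -0.001], 'joint_efforts': [-0.0, -76.376, -43.435, 0.065, 0.043, -0.0], 'tool_pos': [0.165, 0.68, 0.235], 'eef_rot': [[0.236, 0.972, -0.0], [0.972, -0.236, -0.001], [-0.001, -0.0, -1.0]], 'force': [0.74, 0.777, 0.308], 'moment': [-0.031, -0.009, -0.01], 'width': 0.091}
0.022
side [ 0.203 -0.495  0.697] [[370.28421178   0.         256.67065378]
 [  0.         370.28421178 197.7451921 ]
 [  0.           0.           1.        ]] [[0.92, -0.4, 0.0], [-0.25, -0.56, -0.79], [0.32, 0.72, -0.62]]
side uv_unit [([212.1, 167.2], 0.7)]
side pull_grip [([225.2, 177.9], 0.66)]
side bed []
side phone []
side bar_grip [([212.7, 164.2], 0.4)]
top [0.293 0.246 1.449] [[454.28647051   0.         260.72740573]
 [  0.         454.28647051 197.68707533]
 [  0.           0.           1.        ]] [[0.02, -1.0, 0.0], [-0.98, -0.02, -0.17], [0.17, 0.0, -0.99]]
top uv_unit [([173.6, 213.8], 0.75)]
top pull_grip [([218.0, 211.1], 0.83)]
top bed []
top phone []
top bar_grip []
```

View pics/side0.png

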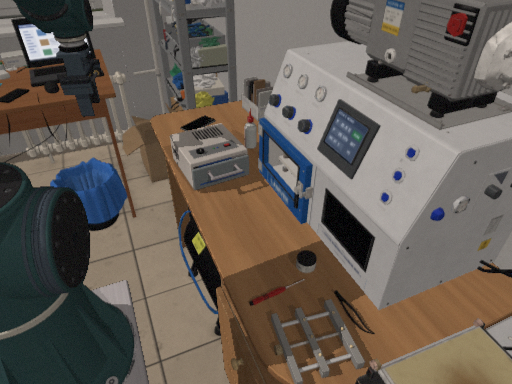

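View pics/top0.png

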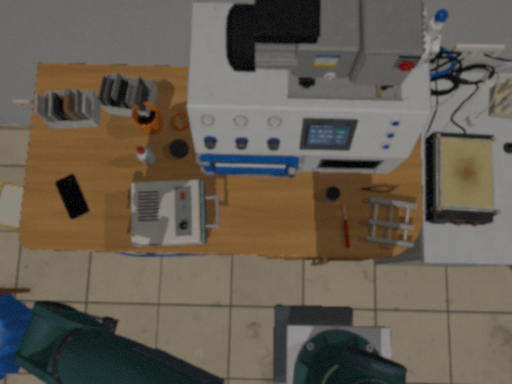

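```bash
cat > h.py <<'E'
import cv2, numpy as np
from rig import robot
def cam(c):
    i=robot.camera_info(c); return np.array(i["mtx"]),np.array(i["rvec"],float).reshape(3,1),np.array(i["tvec"],float).reshape(3,1)
def proj(c,P):
    K,r,t=cam(c); return cv2.projectPoints(np.array(P,float).reshape(-1,3),r,t,K,None)[0].reshape(-1,2)
def atz(c,p,z):
    K,r,t=cam(c); R=cv2.Rodrigues(r)[0]; C=(-R.T@t).ravel()
    d=R.T@np.linalg.inv(K)@np.array([p[0],p[1],1.]); return C+d*(z-C[2])/d[2]
def tri(p,q):
    K,r,t=cam("side");A=K@np.hstack([cv2.Rodrigues(r)[0],t]);K,r,t=cam("top");B=K@np.hstack([cv2.Rodrigues(r)[0],t])
    X=cv2.triangulatePoints(A,B,np.array(p,float).reshape(2,1),np.array(q,float).reshape(2,1)).ravel(); return X[:3]/X[3]
E
python3 - <<'E'
from h import *
print(proj("top",[[0.165,0.68,.236],[0.165,.68,.0],[0,0,0]]),proj("side",[[.165,.68,.236]]))
print("pull", tri((225.2,177.9),(218,211.1)), atz("side",(225.2,177.9),.066),atz("top",(218,211.1),.066))
print("unit", tri((212.1,167.2),(173.6,213.8)), atz("side",(212.1,167.2),0),atz("top",(173.6,213.8),0))
a=cv2.imread("pics/top0.png")[160:260,110:240]; cv2.imwrite("pics/topz.png",cv2.resize(a,None,fx=6,fy=6,interpolation=cv2.INTER_CUBIC))
a=cv2.imread("pics/side0.png")[105:195,160:260]; cv2.imwrite("pics/sidez.png",cv2.resize(a,None,fx=6,fy=6,interpolation=cv2.INTER_CUBIC))
E
```

```text
[[ 91.39889622 323.45351333]
 [119.30400865 315.81165008]
 [339.22496962 377.4805241 ]] [[ 89.19643943 101.25947627]]
pull [0.48898443 0.38301829 0.05483475] [0.47945138 0.36800497 0.066     ] [0.49036377 0.38128691 0.066     ]
unit [0.48697935 0.52927047 0.00467107] [0.48905502 0.53617715 0.        ] [0.48750455 0.53020332 0.        ]
```

View pics/topz.png

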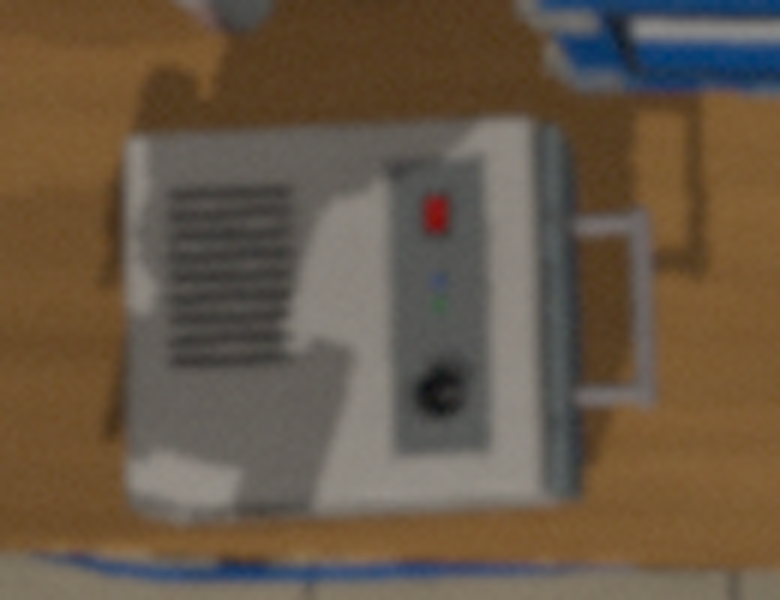

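View pics/sidez.png

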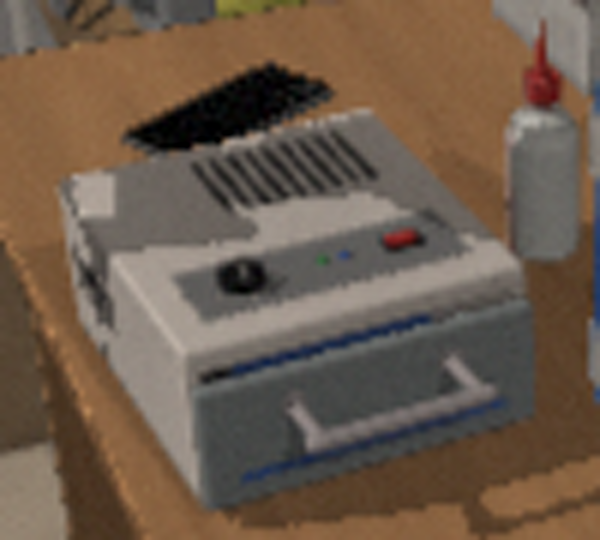

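Run:
```python
from h import *
from scipy.optimize import least_squares
z=lambda c,p:((110+(p[0]+.5)/6-.5,160+(p[1]+.5)/6-.5) if c=="top" else (160+(p[0]+.5)/6-.5,105+(p[1]+.5)/6-.5))
for n,p,h in [("fr far",(532,120),.104),("fr near",(548,505),.104),("bk far",(127,138),.104),("bk near",(128,515),.104),("h far",(640,212),.066),("h near",(647,400),.066),("hmid",(642,306),.066)]:
    print("top",n,atz("top",z("top",p),h).round(4))
for n,p,h in [("fr near",(190,355),.104),("fr far",(525,265),.104),("bk far",(367,112),.104),("bk near",(62,185),.104),("h near",(312,443),.066),("h far",(490,390),.066)]:
    print("side",n,atz("side",z("side",p),h).round(4))
```

```text
top fr far [0.5798 0.4412 0.104 ]
top fr near [0.3864 0.4241 0.104 ]
top bk far [0.5655 0.6448 0.104 ]
top bk near [0.3765 0.6304 0.104 ]
top h far [0.5408 0.3887 0.066 ]
top h near [0.4436 0.3812 0.066 ]
top hmid [0.4919 0.3857 0.066 ]
side fr near [0.3958 0.4242 0.104 ]
side fr far [0.5794 0.4384 0.104 ]
side bk far [0.5616 0.6362 0.104 ]
side bk near [0.3783 0.6198 0.104 ]
side h near [0.4416 0.3816 0.066 ]
side h far [0.5396 0.3902 0.066 ]
```

```bash
cat >> h.py <<'E'
from scipy.spatial.transform import Rotation as Ro, Slerp
YAW=np.radians(4.5)
o=np.array([np.sin(YAW),-np.cos(YAW),0])   # drawer opening dir
def Rt(tilt):  # tool down, x along -o ; tilted by frame angle (deg)
    b=np.column_stack([-o,np.cross([0,0,-1.],-o),[0,0,-1.]])
    ax=np.cross(o,[0,0,1.])  # takes o to z
    return Ro.from_rotvec(np.radians(tilt)*ax/np.linalg.norm(ax)).as_matrix()@b
def rows(p,R,n,op,p0=None,R0=None):
    s=robot.get_state(); p0=np.array(s["tool_pos"]) if p0 is None else p0; R0=np.array(s["eef_rot"]) if R0 is None else R0
    sl=Slerp([0,1],Ro.from_matrix([R0,R])); ks=sl(np.linspace(0,1,n+1)).as_matrix(); ps=np.linspace(p0,p,n+1); out=[]
    for k in range(n):
        rv=Ro.from_matrix(ks[k].T@ks[k+1]).as_rotvec(); sh=ks[k].T@(ps[k+1]-ps[k])
        out.append([*(rv/np.radians(45)),*(sh/.4),op])
    print(np.array(out).round(4).tolist()); return out
def st():
    s=robot.get_state(); print({k:np.round(s[k],4).tolist() for k in("t","q","tool_pos","eef_rot","force","width")})
E
python3 - <<'E'
from h import *
print(Rt(0).round(2).tolist(),Rt(60).round(2).tolist())
rows(np.array([.491,.3855,.2]),Rt(0),14,.33)
E
```

```text
[[-0.08, 1.0, 0.0], [1.0, 0.08, 0.0], [0.0, 0.0, -1.0]] [[-0.04, 1.0, 0.07], [0.5, 0.08, -0.86], [-0.87, -0.0, -0.5]]
[[-0.0, -0.0, -0.0288, -0.0374, 0.069, 0.0064, 0.33], [-0.0, -0.0, -0.0288, -0.039, 0.0681, 0.0064, 0.33], [-0.0, -0.0, -0.0288, -0.0405, 0.0672, 0.0064, 0.33], [-0.0, -0.0, -0.0288, -0.042, 0.0663, 0.0064, 0.33], [-0.0, -0.0, -0.0288, -0.0435, 0.0653, 0.0064, 0.33], [-0.0, -0.0, -0.0288, -0.045, 0.0643, 0.0064, 0.33], [-0.0, -0.0, -0.0288, -0.0464, 0.0633, 0.0064, 0.33], [-0.0, -0.0, -0.0288, -0.0478, 0.0622, 0.0064, 0.33], [-0.0, -0.0, -0.0288, -0.0492, 0.0611, 0.0064, 0.33], [-0.0, -0.0, -0.0288, -0.0506, 0.06, 0.0064, 0.33], [-0.0, -0.0, -0.0288, -0.052, 0.0589, 0.0064, 0.33], [-0.0, -0.0, -0.0288, -0.0533, 0.0577, 0.0064, 0.33], [-0.0, -0.0, -0.0288, -0.0546, 0.0564, 0.0064, 0.33], [-0.0, -0.0, -0.0288, -0.0558, 0.0552, 0.0064, 0.33]]
```

Emit:
step_arm(
  motion=[0,0,-0.029,-0.037,0.069,0.006,0.33,0,0,-0.029,-0.039,0.068,0.006,0.33,0,0,-0.029,-0.04,0.067,0.006,0.33,0,0,-0.029,-0.042,0.066,0.006,0.33,0,0,-0.029,-0.0435,0.065,0.006,0.33,0,0,-0.029,-0.045,0.064,0.006,0.33,0,0,-0.029,-0.046,0.063,0.006,0.33,0,0,-0.029,-0.048,0.062,0.006,0.33],
)

```text
t: 1.27
tool_pos: [0.3517, 0.5115, 0.2168]
eef_rot: [[0.054, 0.999, 0.0], [0.999, -0.054, 0.0], [0.0, 0.0, -1.0]]
force: [-0.1, 0.4, 0.8]
width: 0.0409
```

Emit:
step_arm(
  motion=[0,0,-0.029,-0.049,0.061,0.006,0.33,0,0,-0.029,-0.05,0.06,0.006,0.33,0,0,-0.029,-0.052,0.059,0.006,0.33,0,0,-0.029,-0.053,0.058,0.006,0.33,0,0,-0.029,-0.054,0.056,0.006,0.33,0,0,-0.029,-0.056,0.055,0.006,0.33,0,0,0,0,0,0,0.33,0,0,0,0,0,0,0.33],
)

```text
t: 1.93
tool_pos: [0.4914, 0.3861, 0.2022]
eef_rot: [[-0.079, 0.997, -0.0], [0.997, 0.079, -0.0], [-0.0, -0.0, -1.0]]
force: [-0.3, 0.3, -1.0]
width: 0.0305
```

Run:
```python
from h import *
st()
for c in("side","top"): cv2.imwrite(f"pics/{c}1.png",robot.grab_frame(c))
a=np.hstack([cv2.resize(cv2.imread("pics/side1.png")[90:210,150:270],(390,390),interpolation=2),cv2.resize(cv2.imread("pics/top1.png")[150:270,110:230],(390,390),interpolation=2)]); cv2.imwrite("pics/z1.png",a)
rows(np.array([.491,.3855,.069]),Rt(0),8,.33)
```

```text
{'t': 1.9333, 'q': [0.6286, 0.3051, 1.907, 0.0001, 0.9296, -1.0209], 'tool_pos': [0.4914, 0.3861, 0.2022], 'eef_rot': [[-0.0786, 0.9969, -0.0002], [0.9969, 0.0786, -0.0001], [-0.0001, -0.0002, -1.0]], 'force': [-0.2852, 0.3083, -0.9524], 'width': 0.0305}
[[-0.0, -0.0, 0.0003, -0.0006, 0.0002, 0.0417, 0.33], [-0.0, -0.0, 0.0003, -0.0006, 0.0002, 0.0417, 0.33], [-0.0, -0.0, 0.0003, -0.0006, 0.0002, 0.0417, 0.33], [-0.0, -0.0, 0.0003, -0.0006, 0.0002, 0.0417, 0.33], [-0.0, -0.0, 0.0003, -0.0006, 0.0002, 0.0417, 0.33], [-0.0, -0.0, 0.0003, -0.0006, 0.0002, 0.0417, 0.33], [-0.0, -0.0, 0.0003, -0.0006, 0.0002, 0.0417, 0.33], [-0.0, -0.0, 0.0003, -0.0006, 0.0002, 0.0417, 0.33]]
```

View pics/z1.png

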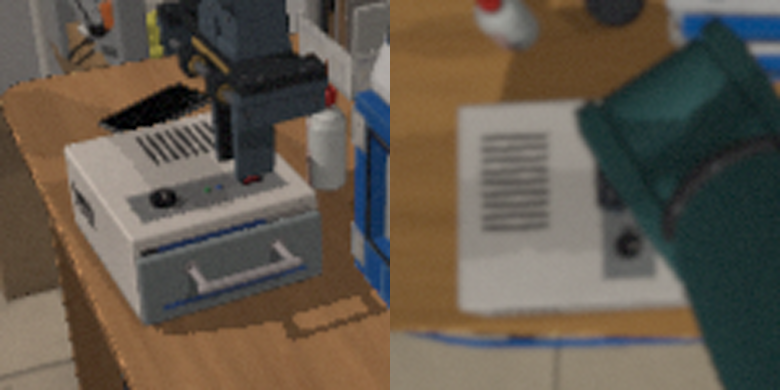

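The left half of the picture (side camera) shows the gripper above the unit, jaws in line with the drawer. The handle is clear of it. Descending next.

Emit:
step_arm(
  motion=[0,0,0,-0.002,0,0.05,0.33,0,0,0,0,0,0.06,0.33,0,0,0,0,0,0.06,0.33,0,0,0,0,0,0.06,0.33,0,0,0,0,0,0.06,0.33,0,0,0,0,0,0.04,0.33,0,0,0,0,0,0,0.33,0,0,0,0,0,0,0.33],
)

```text
t: 2.7
tool_pos: [0.4897, 0.3868, 0.0701]
eef_rot: [[-0.082, 0.997, -0.001], [0.997, 0.082, -0.001], [-0.001, -0.001, -1.0]]
force: [0.1, 0.7, 0.4]
width: 0.0301
```

Run:
```python
from h import *
st()
for c in("side","top"): cv2.imwrite(f"pics/{c}2.png",robot.grab_frame(c))
a=np.hstack([cv2.resize(cv2.imread("pics/side2.png")[110:210,170:270],(390,390),interpolation=2),cv2.resize(cv2.imread("pics/top2.png")[150:270,110:230],(390,390),interpolation=2)]); cv2.imwrite("pics/z2.png",a)
print(proj("side",[[.491,.3855,.066]]))
```

```text
{'t': 2.7, 'q': [0.6312, 0.4966, 1.9364, 0.0001, 0.7099, -1.0218], 'tool_pos': [0.4897, 0.3868, 0.0701], 'eef_rot': [[-0.082, 0.9966, -0.0011], [0.9966, 0.082, -0.0007], [-0.0006, -0.0011, -1.0]], 'force': [0.065, 0.711, 0.3887], 'width': 0.0301}
[[226.84336724 173.96474065]]
```

View pics/z2.png

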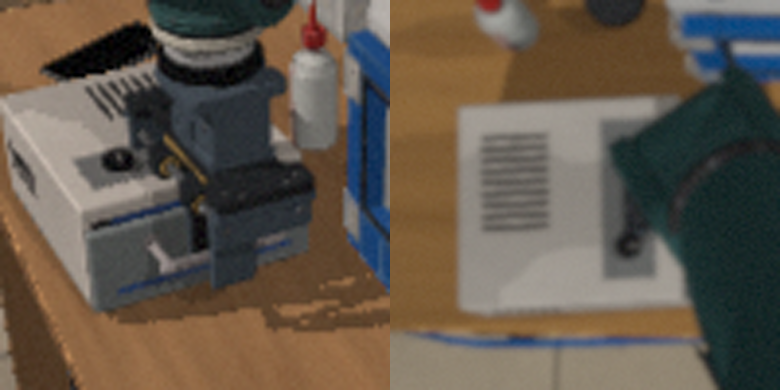

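The side view shows the handle bar between the fingers (zoom about (190,250)), with no contact force. Closing now.

Emit:
step_arm(
  motion=[0,0,0,0,0,0,0,0,0,0,0,0,0,0,0,0,0,0,0,0,0,0,0,0,0,0,0,0],
  grip_force=25,
)

```text
t: 3.13
tool_pos: [0.4911, 0.3845, 0.0711]
eef_rot: [[-0.082, 0.997, 0.0], [0.997, 0.082, -0.003], [-0.003, -0.0, -1.0]]
force: [0.8, -18.0, 12.5]
width: 0.0095
```

Emit:
step_arm(
  motion=[0,0,0,-0.006,0,0,0,0,0,0,-0.01,0,0,0,0,0,0,-0.015,0,0,0,0,0,0,-0.02,0,0,0,0,0,0,-0.02,0,0,0,0,0,0,-0.02,0,0,0,0,0,0,-0.02,0,0,0,0,0,0,-0.02,0,0,0],
)

```text
t: 3.8
tool_pos: [0.495, 0.3342, 0.0711]
eef_rot: [[-0.081, 0.997, 0.0], [0.997, 0.081, 0.001], [0.001, 0.0, -1.0]]
force: [-5.2, 4.3, 7.4]
width: 0.0092
```

Emit:
step_arm(
  motion=[0,0,0,-0.02,0,0,0,0,0,0,-0.02,0,0,0,0,0,0,-0.02,0,0,0,0,0,0,-0.02,0,0,0,0,0,0,-0.02,0,0,0,0,0,0,-0.02,0,0,0,0,0,0,-0.02,0,0,0,0,0,0,-0.02,0,0,0],
)

```text
t: 4.47
tool_pos: [0.4998, 0.2702, 0.0711]
eef_rot: [[-0.081, 0.997, -0.0], [0.997, 0.081, 0.001], [0.001, -0.0, -1.0]]
force: [-7.8, 4.2, 11.9]
width: 0.0093
```

Emit:
step_arm(
  motion=[0,0,0,-0.02,0,0,0,0,0,0,-0.02,0,0,0,0,0,0,-0.02,0,0,0,0,0,0,-0.02,0,0,0,0,0,0,-0.018,0,0,0,0,0,0,-0.014,0,0,0,0,0,0,-0.01,0,0,0,0,0,0,-0.006,0,0,0],
)

```text
t: 5.13
tool_pos: [0.5037, 0.219, 0.0711]
eef_rot: [[-0.08, 0.997, -0.001], [0.997, 0.08, 0.0], [0.0, -0.001, -1.0]]
force: [-9.4, 2.4, 13.8]
width: 0.0095
```

Emit:
step_arm(
  motion=[0,0,0,-0.008,0,0,0,0,0,0,-0.01,0,0,0,0,0,0,-0.01,0,0,0,0,0,0,-0.01,0,0,0,0,0,0,-0.01,0,0,0,0,0,0,-0.006,0,0,0,0,0,0,-0.004,0,0,0,0,0,0,0,0,0,0],
)

```text
t: 5.8
tool_pos: [0.5055, 0.1958, 0.071]
eef_rot: [[-0.081, 0.997, -0.001], [0.997, 0.081, -0.0], [-0.0, -0.001, -1.0]]
force: [-8.8, -1.4, 15.6]
width: 0.0094
```

Emit:
step_arm(
  motion=[0,0,0,-0.004,0,0,0,0,0,0,-0.004,0,0,0,0,0,0,-0.003,0,0,0,0,0,0,0,0,0,0],
)

```text
t: 6.13
tool_pos: [0.5056, 0.1945, 0.071]
eef_rot: [[-0.079, 0.997, -0.001], [0.997, 0.079, 0.004], [0.004, -0.0, -1.0]]
force: [-16.6, 40.4, 6.3]
width: 0.0098
```

Emit:
step_arm(
  motion=[0,0,0,0.007,0,0,0,0,0,0,0,0,0,0,0,0,0,0,0,0,0.33,0,0,0,0,0,0,0.33,0,0,0,0,0,0,0.33,0,0,0,0,0,0,0.33],
)

```text
t: 6.63
tool_pos: [0.5064, 0.1944, 0.0704]
eef_rot: [[-0.081, 0.997, 0.0], [0.997, 0.081, 0.0], [0.0, 0.0, -1.0]]
force: [-0.6, 0.5, -0.2]
width: 0.0296
```

Run:
```python
from h import *
st()
for c in("side","top"): cv2.imwrite(f"pics/{c}3.png",robot.grab_frame(c))
```

```text
{'t': 6.6333, 'q': [0.3236, 0.3983, 2.1018, -0.0001, 0.6413, -1.3281], 'tool_pos': [0.5064, 0.1944, 0.0704], 'eef_rot': [[-0.0808, 0.9967, 0.0003], [0.9967, 0.0808, 0.0], [0.0, 0.0003, -1.0]], 'force': [-0.5842, 0.5097, -0.2403], 'width': 0.0296}
```

View pics/side3.png

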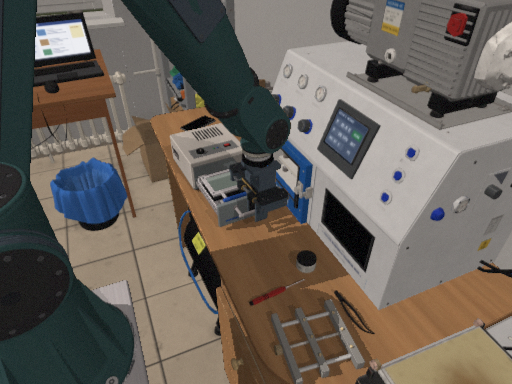

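The drawer is out and the fingers are open. Rising and backing off so the bar is in view.

Emit:
step_arm(
  motion=[0,0,0,0,0,-0.04,0.33,0,0,0,0,0,-0.06,0.33,0,0,0,0,0,-0.08,0.24,0,0,0,-0.05,0,-0.08,0.24,0,0,0,-0.08,0,-0.05,0.24,0,0,0,-0.07,0,0,0.24,0,0,0,0,0,0,0.24],
)

```text
t: 7.32
tool_pos: [0.5135, 0.1118, 0.1958]
eef_rot: [[-0.079, 0.997, 0.003], [0.997, 0.079, -0.0], [-0.0, 0.003, -1.0]]
force: [-1.0, 0.3, -0.4]
width: 0.0223
```

Run:
```python
from h import *
st()
for c in("side","top"):
    cv2.imwrite(f"pics/{c}4.png",robot.grab_frame(c))
    for t in("pull_grip","bar_grip","frame_hinge","phone","bed"):
        for d in robot.landmark_of(c,t)[:2]: print(c,t,np.round(d["point"],1).tolist(),round(d["score"],2),atz(c,d["point"],{"pull_grip":.066,"phone":.039,"bed":.039}.get(t,.056)).round(4))
a=np.hstack([cv2.resize(cv2.imread("pics/side4.png")[120:230,180:290],(400,400),interpolation=2),cv2.resize(cv2.imread("pics/top4.png")[160:260,160:260],(400,400),interpolation=2)]); cv2.imwrite("pics/z4.png",a)
h=np.array([.506,.195,.066]); b=h-.0855*o; b[2]=.056; g=b-.136*o
print(b,g,proj("side",[h,b,g]),proj("top",[h,b,g]))
```

```text
{'t': 7.3167, 'q': [0.1703, 0.1601, 2.1074, -0.0007, 0.8715, -1.4794], 'tool_pos': [0.5135, 0.1118, 0.1958], 'eef_rot': [[-0.0793, 0.9968, 0.0027], [0.9969, 0.0793, -0.0001], [-0.0003, 0.0026, -1.0]], 'force': [-0.9864, 0.324, -0.4333], 'width': 0.0223}
side pull_grip [256.4, 210.0] 0.95 [0.5049 0.1951 0.066 ]
side bar_grip [237.3, 194.8] 0.83 [0.4869 0.2892 0.056 ]
side frame_hinge [223.0, 173.2] 0.82 [0.4862 0.4081 0.056 ]
side phone [230.4, 181.0] 0.3 [0.5003 0.383  0.039 ]
side bed [231.9, 185.4] 0.88 [0.4964 0.3598 0.039 ]
top pull_grip [278.8, 206.5] 0.82 [0.5092 0.1946 0.066 ]
top bar_grip [245.6, 209.8] 0.78 [0.4979 0.2969 0.056 ]
top bar_grip [173.1, 215.4] 0.46 [0.475  0.5205 0.056 ]
top frame_hinge [204.8, 210.2] 0.6 [0.4936 0.4233 0.056 ]
top bed [220.8, 212.0] 0.98 [0.4916 0.375  0.039 ]
[0.49929175 0.28023643 0.056     ] [0.48862131 0.41581719 0.056     ] [[256.78794711 209.9225542 ]
 [242.52632627 195.51471872]
 [222.90368956 171.72469665]] [[278.65595734 207.53718568]
 [250.99457232 209.49962613]
 [207.12848063 211.85025105]]
```

View pics/z4.png

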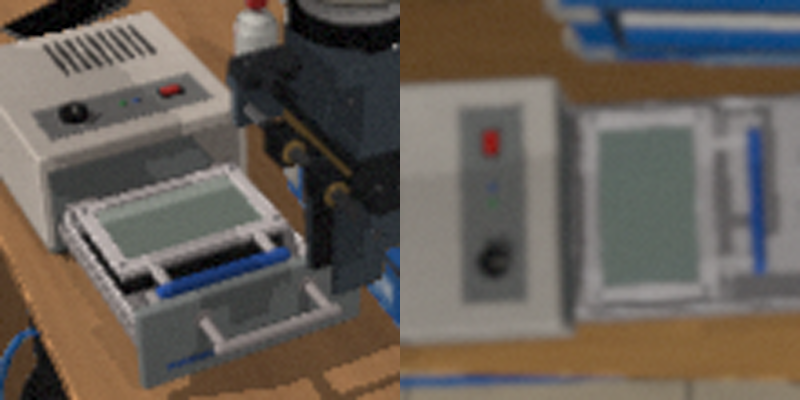

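Run:
```python
from h import *
for c in("side","top"):
    im=cv2.imread(f"pics/{c}4.png").astype(int); m=(im[...,0]-np.maximum(im[...,1],im[...,2]))>35
    x0,x1,y0,y1=(218,262,184,202) if c=="side" else (244,256,188,232)
    k=np.zeros_like(m); k[y0:y1,x0:x1]=m[y0:y1,x0:x1]
    ys,xs=np.nonzero(k); P=np.column_stack([xs,ys]).astype(float); mu=P.mean(0); u=np.linalg.svd(P-mu)[2][0]; t=(P-mu)@u
    mid=mu+u*(t.max()+t.min())/2
    print(c,len(xs),mu,mid,atz(c,mu,.056),atz(c,mu+u*t.max(),.056),atz(c,mu+u*t.min(),.056))
im=cv2.imread("pics/top4.png"); print(im[208,240:262].tolist())
```

```text
side 139 [240.8057554  194.38129496] [240.9478964  194.33610668] [0.4967772  0.28707631 0.056     ] [0.44176131 0.2828028  0.056     ] [0.55495833 0.29159569 0.056     ]
top 95 [248.66315789 209.61052632] [248.68111457 209.99146257] [0.49876803 0.2874504  0.056     ] [0.44467124 0.28336034 0.056     ] [0.55117805 0.29141293 0.056     ]
[[89, 92, 94], [91, 92, 95], [103, 103, 108], [126, 125, 128], [133, 133, 138], [133, 133, 137], [131, 124, 125], [125, 96, 90], [123, 73, 54], [113, 58, 28], [100, 64, 55], [90, 78, 76], [88, 87, 89], [95, 96, 100], [111, 111, 115], [127, 128, 131], [133, 134, 137], [134, 136, 140], [133, 134, 138], [136, 136, 140], [137, 137, 140], [129, 130, 133]]
```

Both cameras put the blue bar at (0.498, 0.287, 0.056), with ends about 110 mm apart along its length. That is consistent with the panel and handle geometry.

Run:
```python
from h import *
rows(np.array([.498,.286,.17]),Rt(0),6,.24)
```

```text
[[-0.0, 0.0, 0.0006, 0.0715, -0.0003, 0.0101, 0.24], [-0.0, 0.0, 0.0006, 0.0715, -0.0003, 0.0101, 0.24], [-0.0, 0.0, 0.0006, 0.0715, -0.0004, 0.0101, 0.24], [-0.0, 0.0, 0.0006, 0.0715, -0.0004, 0.0101, 0.24], [-0.0, 0.0, 0.0006, 0.0715, -0.0004, 0.0101, 0.24], [-0.0, 0.0, 0.0006, 0.0715, -0.0005, 0.0101, 0.24]]
```

Emit:
step_arm(
  motion=[0,0,0,0.04,0,0.01,0.24,0,0,0,0.08,0,0.01,0.24,0,0,0,0.08,0,0.01,0.24,0,0,0,0.09,0,0.01,0.24,0,0,0,0.08,0,0.01,0.24,0,0,0,0.058,-0.001,0.01,0.24,0,0,0,0,0,0,0.24,0,0,0,0,0,0,0.24],
)

```text
t: 8.58
tool_pos: [0.498, 0.2862, 0.1699]
eef_rot: [[-0.083, 0.997, -0.001], [0.997, 0.083, -0.0], [-0.0, -0.001, -1.0]]
force: [-0.7, -0.7, 0.3]
width: 0.0221
```

Run:
```python
from h import *
st()
rows(np.array([.498,.286,.059]),Rt(0),1,.24)
```

```text
{'t': 8.5833, 'q': [0.4811, 0.275, 2.0209, -0.0001, 0.8464, -1.1728], 'tool_pos': [0.498, 0.2862, 0.1699], 'eef_rot': [[-0.0831, 0.9965, -0.0006], [0.9965, 0.0831, -0.0004], [-0.0003, -0.0006, -1.0]], 'force': [-0.6979, -0.6915, 0.2536], 'width': 0.0221}
[[-0.0008, 0.0004, 0.0059, -0.0005, 0.0001, 0.2774, 0.24]]
```

Emit:
step_arm(
  motion=[0,0,0,0,0,0.04,0.24,0,0,0,0,0,0.06,0.24,0,0,0,0,0,0.05,0.24,0,0,0,0,0,0.03,0.24,0,0,0,0,0,0.02,0.24,0,0,0,0,0,0,0.24,0,0,0,0,0,0,0.24],
)

```text
t: 9.17
tool_pos: [0.4988, 0.2851, 0.0907]
eef_rot: [[-0.081, 0.997, 0.0], [0.997, 0.081, -0.0], [-0.0, 0.0, -1.0]]
force: [0.2, 0.4, 0.6]
width: 0.0216
```

Run:
```python
from h import *
st()
for c in("side","top"): cv2.imwrite(f"pics/{c}5.png",robot.grab_frame(c))
a=np.hstack([cv2.resize(cv2.imread("pics/side5.png")[130:230,190:290],(400,400),interpolation=2),cv2.resize(cv2.imread("pics/top5.png")[160:260,180:280],(400,400),interpolation=2)]); cv2.imwrite("pics/z5.png",a)
```

```text
{'t': 9.1667, 'q': [0.4788, 0.4017, 2.0372, -0.0001, 0.7027, -1.1726], 'tool_pos': [0.4988, 0.2851, 0.0907], 'eef_rot': [[-0.0806, 0.9967, 0.0001], [0.9967, 0.0806, -0.0], [-0.0, 0.0001, -1.0]], 'force': [0.2417, 0.3772, 0.6125], 'width': 0.0216}
```

View pics/z5.png

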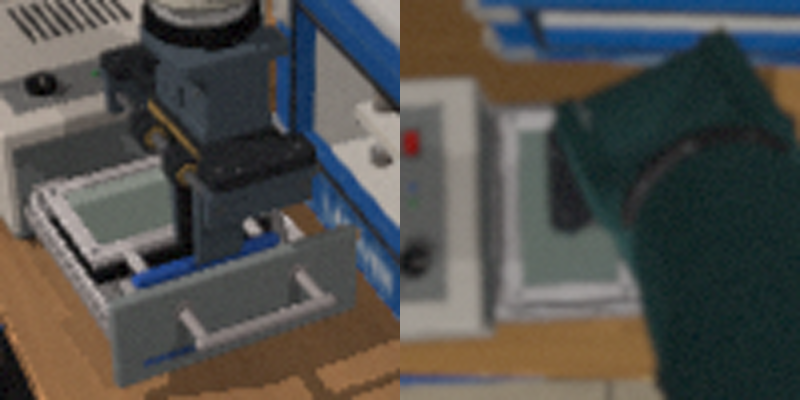

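The fingers straddle the blue bar (zoom about (210,260)), so I'm descending the last 32 mm slowly.

Emit:
step_arm(
  motion=[0,0,0,0,0,0.015,0.24,0,0,0,0,0,0.02,0.24,0,0,0,0,0,0.02,0.24,0,0,0,0,0,0.015,0.24,0,0,0,0,0,0.009,0.24,0,0,0,0,0,0,0.24,0,0,0,0,0,0,0.24],
)

```text
t: 9.85
tool_pos: [0.4983, 0.2853, 0.0584]
eef_rot: [[-0.081, 0.997, -0.001], [0.997, 0.081, -0.0], [-0.0, -0.001, -1.0]]
force: [0.4, -0.1, -0.3]
width: 0.0222
```

Run:
```python
from h import *
st()
for c in("side",): cv2.imwrite(f"pics/{c}6.png",robot.grab_frame(c))
cv2.imwrite("pics/z6.png",cv2.resize(cv2.imread("pics/side6.png")[130:230,190:290],(600,600),interpolation=2))
```

```text
{'t': 9.85, 'q': [0.4794, 0.4576, 2.0378, 0.0, 0.6468, -1.1725], 'tool_pos': [0.4983, 0.2853, 0.0584], 'eef_rot': [[-0.081, 0.9967, -0.0006], [0.9967, 0.081, -0.0003], [-0.0002, -0.0006, -1.0]], 'force': [0.3699, -0.0661, -0.3324], 'width': 0.0222}
```

View pics/z6.png

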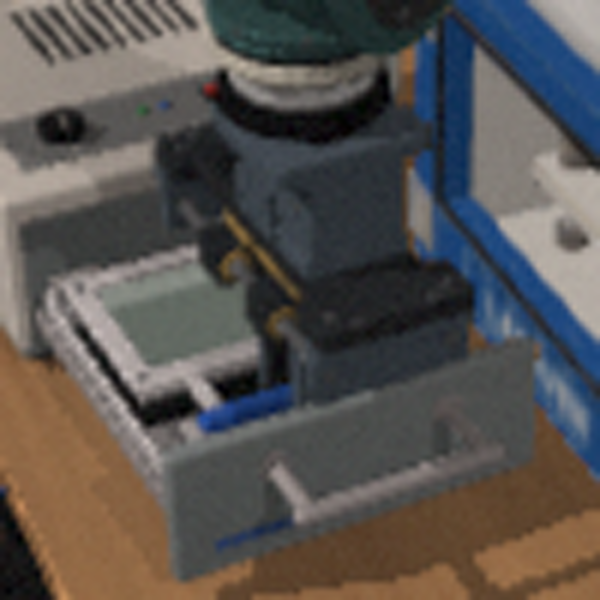

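The blue bar lies between the fingers at about (290,395). There is no contact, so I'm closing on it.

Emit:
step_arm(
  motion=[0,0,0,0,0,0,0,0,0,0,0,0,0,0,0,0,0,0,0,0,0,0,0,0,0,0,0,0],
  grip_force=30,
)

```text
t: 10.23
tool_pos: [0.4987, 0.2865, 0.0592]
eef_rot: [[-0.08, 0.997, 0.001], [0.997, 0.08, 0.002], [0.002, 0.001, -1.0]]
force: [-3.0, 12.6, -1.3]
width: 0.0116
```

Run:
```python
from h import *
s=robot.get_state(); st(); p=np.array(s["tool_pos"]);R=np.array(s["eef_rot"]); g=p+.003*R[:,2]
# arc, tool turning with the frame; hinge from grasp
z=np.array([0,0,1.])
H=g-.136*o; H[2]=.056
print("hinge",H)
def pose(a,ratio=1.):
    gp=H+.136*(o*np.cos(np.radians(a))+z*np.sin(np.radians(a))); Rr=Rt(a*ratio); return gp-.003*Rr[:,2],Rr
for r in(1.,):
  for a in (3,6,10,20,60):
    P,Q=pose(a,r); print(a,P.round(4),Q.round(3).tolist())
P0,Q0=pose(0)
a0=0
for a in (3.,):
    P,Q=pose(a); print(Ro.from_matrix(Q0.T@Q).as_rotvec(degrees=True)/45,(Q0.T@(P-P0)/.4))
for w in(8,):  # inverse sanity
  pass
```

```text
{'t': 10.2333, 'q': [0.4805, 0.4565, 2.0373, 0.0021, 0.6461, -1.1724], 'tool_pos': [0.4987, 0.2865, 0.0592], 'eef_rot': [[-0.0803, 0.9968, 0.0009], [0.9968, 0.0803, 0.0019], [0.0018, 0.0011, -1.0]], 'force': [-3.0309, 12.6474, -1.3185], 'width': 0.0116}
hinge [0.48798504 0.42212049 0.056     ]
3 [0.4986 0.2869 0.0661] [[-0.078, 0.997, 0.004], [0.996, 0.078, -0.052], [-0.052, -0.0, -0.999]]
6 [0.4986 0.2876 0.0732] [[-0.078, 0.997, 0.008], [0.991, 0.078, -0.104], [-0.105, -0.0, -0.995]]
10 [0.4985 0.2891 0.0826] [[-0.077, 0.997, 0.014], [0.982, 0.078, -0.173], [-0.174, -0.0, -0.985]]
20 [0.4979 0.2957 0.1053] [[-0.074, 0.997, 0.027], [0.937, 0.078, -0.341], [-0.342, 0.0, -0.94]]
60 [0.4931 0.3569 0.1753] [[-0.039, 0.997, 0.068], [0.498, 0.078, -0.863], [-0.866, -0.0, -0.5]]
[ 1.23210460e-18 -6.66666667e-02 -1.40906541e-18] [ 8.58477855e-04  3.45335333e-17 -1.77839466e-02]
```

Emit:
step_arm(
  motion=[0,-0.03,0,0.0003,0,-0.008,0,0,-0.06,0,0.0007,0,-0.016,0,0,-0.06,0,0.0007,0,-0.016,0,0,-0.06,0,0.0007,0,-0.016,0,0,-0.06,0,0.0007,0,-0.016,0],
)

```text
t: 10.65
tool_pos: [0.4984, 0.2903, 0.0879]
eef_rot: [[-0.078, 0.997, 0.019], [0.974, 0.08, -0.21], [-0.21, 0.002, -0.978]]
force: [-2.6, 12.8, -5.7]
width: 0.0113
```

Run:
```python
from h import *
s=robot.get_state(); st()
cv2.imwrite("pics/side7.png",robot.grab_frame("side"))
cv2.imwrite("pics/z7.png",cv2.resize(cv2.imread("pics/side7.png")[110:230,180:300],(600,600),interpolation=2))
q=s["q"]
for sg in(1,-1):
  r=Ro.from_euler("Z",q[0])*Ro.from_euler("Y",q[1]+q[2])*Ro.from_euler("Z",sg*q[3])*Ro.from_euler("Y",q[4]); print(sg,r.apply([0,0,1]))
print(np.array(s["eef_rot"])[:,2])
```

```text
{'t': 10.65, 'q': [0.567, 0.4479, 1.985, -0.2574, 0.8242, -0.8979], 'tool_pos': [0.4984, 0.2903, 0.0879], 'eef_rot': [[-0.0783, 0.9968, 0.0187], [0.9745, 0.0805, -0.2096], [-0.2104, 0.0018, -0.9776]], 'force': [-2.563, 12.805, -5.7079], 'width': 0.0113}
1 [ 0.01867931 -0.20961973 -0.97760455]
-1 [-0.18203266  0.10560994 -0.97760455]
[ 0.01867931 -0.20961973 -0.97760455]
```

View pics/z7.png

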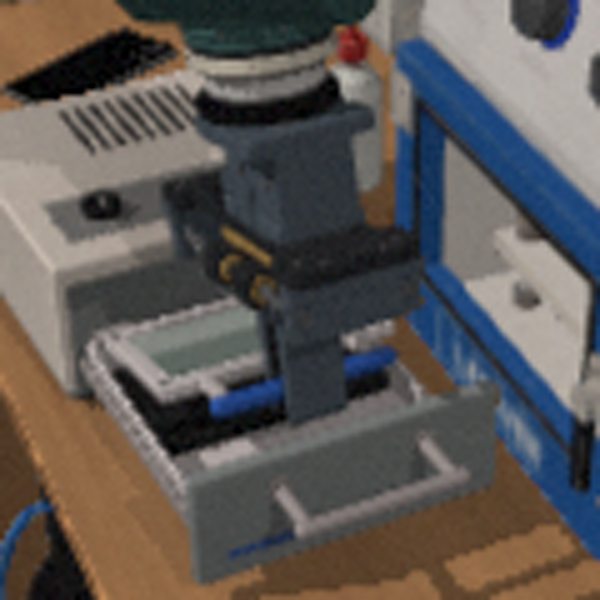

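```bash
cat >> h.py <<'E'
D=[([1.3,.379,1.735,0,1.029,-.033],[.165,.68,.235]),([.6286,.3051,1.907,.0001,.9296,-1.0209],[.4914,.3861,.2022]),([.6312,.4966,1.9364,.0001,.7099,-1.0218],[.4897,.3868,.0701]),
([.3236,.3983,2.1018,-.0001,.6413,-1.3281],[.5064,.1944,.0704]),([.1703,.1601,2.1074,-.0007,.8715,-1.4794],[.5135,.1118,.1958]),([.4811,.275,2.0209,-.0001,.8464,-1.1728],[.498,.2862,.1699]),([.4794,.4576,2.0378,0,.6468,-1.1725],[.4983,.2853,.0584]),([.567,.4479,1.985,-.2574,.8242,-.8979],[.4984,.2903,.0879])]
def fk(q,k):
    L1,L2,e5,h,a,e,d=k
    r1=Ro.from_euler("Z",q[0]);r2=r1*Ro.from_euler("Y",q[1]);r3=r2*Ro.from_euler("Y",q[2]);r=r3*Ro.from_euler("Z",q[3])*Ro.from_euler("Y",q[4])*Ro.from_euler("Z",q[5])
    return r1.apply([a,e,h])+r2.apply([0,0,L1])+r3.apply([e5,0,L2])+r.apply([0,0,d]), r.as_matrix()
E
python3 - <<'E'
from h import *
from scipy.optimize import least_squares as ls
f=lambda k:np.concatenate([fk(q,k)[0]-p for q,p in D])
s=ls(f,[.45,.45,0,.3,0,.023,.246]); print(s.x.round(4),abs(s.fun).max())
k=s.x; np.save("k.npy",k)
M=[fk(q,k)[1].T@np.array(robot.get_state()["eef_rot"]) for q,p in D[-1:]]; print(M[0].round(3)); T=M[0]
H=np.array([.488,.4221,.056]); z=np.array([0,0,1.])
q0=np.array(D[-1][0])
for a in range(12,62,6):
    R=Rt(a); P=H+.136*(o*np.cos(np.radians(a))+z*np.sin(np.radians(a)))-.003*R[:,2]
    g=lambda q:np.concatenate([fk(q,k)[0]-P,.3*(fk(q,k)[1]@T-R).ravel()])
    t=ls(g,q0); q0=t.x; print(a,q0.round(3),abs(t.fun).max().round(4))
E
```

```text
[0.5516 0.6037 0.0426 0.3177 0.0007 0.0232 0.2464] 0.00034351750380712254
[[-1.    -0.001  0.004]
 [ 0.001 -1.     0.   ]
 [ 0.004  0.     1.   ]]
12 [ 0.564  0.448  1.986 -0.249  0.82  -0.904] 0.0
18 [ 0.606  0.455  1.955 -0.338  0.92  -0.812] 0.0
24 [ 0.646  0.469  1.921 -0.409  1.023 -0.74 ] 0.0
30 [ 0.685  0.489  1.885 -0.468  1.128 -0.683] 0.0
36 [ 0.721  0.515  1.847 -0.519  1.234 -0.638] 0.0
42 [ 0.756  0.546  1.807 -0.563  1.339 -0.603] 0.0
48 [ 0.787  0.582  1.766 -0.603  1.443 -0.577] 0.0
54 [ 0.816  0.621  1.724 -0.64   1.545 -0.557] 0.0
60 [ 0.843  0.663  1.682 -0.676  1.645 -0.543] 0.0
```

Emit:
step_arm(
  motion=[0,-0.06,0,0.0007,0,-0.016,0,0,-0.06,0,0.0007,0,-0.016,0,0,-0.06,0,0.0007,0,-0.016,0,0,-0.06,0,0.0007,0,-0.016,0,0,-0.06,0,0.0007,0,-0.016,0,0,-0.06,0,0.0007,0,-0.016,0,0,-0.06,0,0.0007,0,-0.016,0,0,-0.06,0,0.0007,0,-0.016,0],
)

```text
t: 11.37
tool_pos: [0.4967, 0.311, 0.134]
eef_rot: [[-0.067, 0.997, 0.046], [0.829, 0.081, -0.553], [-0.555, 0.001, -0.832]]
force: [2.4, 7.6, -9.3]
width: 0.0111
```

```bash
cat >> h.py <<'E'
def ang():
    s=robot.get_state(); st(); p=np.array(s["tool_pos"]);R=np.array(s["eef_rot"]); g=p+.003*R[:,2]
    H=np.array([.488,.4221,.056]); v=g-H; print("grasp",g.round(4),"angle",np.degrees(np.arctan2(v[2],v@o)).round(2),"r",np.hypot(v[2],v@o).round(4),"lat",(v@np.cross([0,0,1],o)).round(4),"tooltilt",np.degrees(np.arctan2(-R[2,0],R[0:3,0]@-o)).round(2))
E
python3 -c "
from h import *
ang()"
```

```text
{'t': 11.3667, 'q': [0.7096, 0.506, 1.8612, -0.5048, 1.1948, -0.6525], 'tool_pos': [0.4967, 0.311, 0.134], 'eef_rot': [[-0.0669, 0.9967, 0.0464], [0.8291, 0.0814, -0.5531], [-0.5551, 0.0015, -0.8318]], 'force': [2.399, 7.6404, -9.3233], 'width': 0.0111}
grasp [0.4968 0.3093 0.1315] angle 33.71 r 0.136 lat -0.0 tooltilt 33.72
```

Emit:
step_arm(
  motion=[0,-0.06,0,0.0007,0,-0.016,0,0,-0.06,0,0.0007,0,-0.016,0,0,-0.06,0,0.0007,0,-0.016,0,0,-0.06,0,0.0007,0,-0.016,0,0,-0.06,0,0.0007,0,-0.016,0,0,-0.06,0,0.0007,0,-0.016,0,0,-0.06,0,0.0007,0,-0.016,0,0,-0.03,0,0.0003,0,-0.008,0],
)

```text
t: 12.03
tool_pos: [0.4941, 0.3445, 0.1675]
eef_rot: [[-0.047, 0.997, 0.067], [0.585, 0.082, -0.807], [-0.81, 0.001, -0.587]]
force: [4.8, -0.3, -5.8]
width: 0.0113
```

```bash
python3 -c "
from h import *
ang()
for c in('side','top'): cv2.imwrite(f'pics/{c}8.png',robot.grab_frame(c))
a=np.hstack([cv2.resize(cv2.imread('pics/side8.png')[90:230,170:310],(400,400),interpolation=2),cv2.resize(cv2.imread('pics/top8.png')[150:270,150:270],(400,400),interpolation=2)]); cv2.imwrite('pics/z8.png',a)
"
```

```text
{'t': 12.0333, 'q': [0.8178, 0.6236, 1.7243, -0.6448, 1.5463, -0.5564], 'tool_pos': [0.4941, 0.3445, 0.1675], 'eef_rot': [[-0.0474, 0.9966, 0.0672], [0.5849, 0.0822, -0.8069], [-0.8097, 0.001, -0.5868]], 'force': [4.8329, -0.3222, -5.8334], 'width': 0.0113}
grasp [0.4943 0.342  0.1657] angle 53.79 r 0.136 lat 0.0 tooltilt 54.07
```

View pics/z8.png

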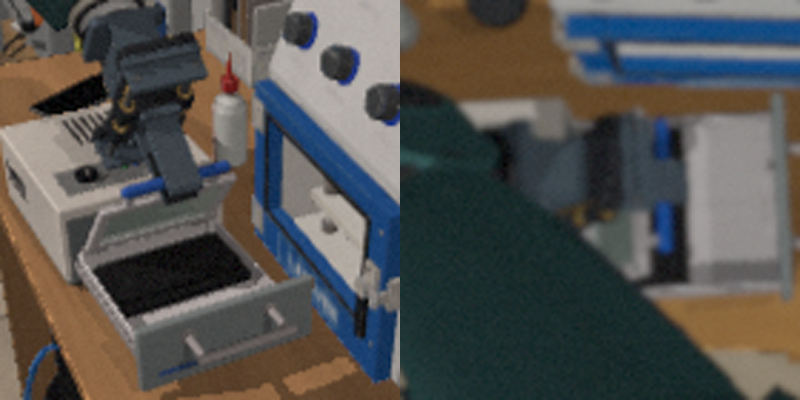

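Emit:
step_arm(
  motion=[0,-0.05,0,0.0005,0,-0.0135,0,0,-0.045,0,0.0005,0,-0.012,0,0,-0.028,0,0.0002,0,-0.0075,0,0,-0.014,0,0.0001,0,-0.0037,0,0,0,0,0,0,0,0,0,0,0,0,0,0,0,0,0,0,0,0,0,0,0,0,0,0,0,0,0],
)

```text
t: 12.8
tool_pos: [0.4932, 0.3562, 0.1748]
eef_rot: [[-0.04, 0.997, 0.071], [0.498, 0.082, -0.863], [-0.866, 0.001, -0.499]]
force: [5.7, 0.7, -7.5]
width: 0.0113
```

```bash
python3 -c "
from h import *
ang()
for c in('side','top'): cv2.imwrite(f'pics/{c}9.png',robot.grab_frame(c))
for t in('pull_grip','bar_grip','frame_hinge','phone','bed'):
  for c in('side','top'):
    for d in robot.landmark_of(c,t)[:1]: print(c,t,np.round(d['point'],1).tolist(),round(d['score'],2),atz(c,d['point'],{'pull_grip':.066,'phone':.039,'bed':.039,'bar_grip':.174}.get(t,.056)).round(4))
for n in('pcb_vice','flux_jar','driver_red','tweezers'):
  print(n,[np.round(d['extent']).tolist() for d in robot.recognise('side',n)[:1]])
a=np.hstack([cv2.resize(cv2.imread('pics/side9.png')[90:230,170:310],(400,400),interpolation=2),cv2.resize(cv2.imread('pics/top9.png')[150:270,150:270],(400,400),interpolation=2)]); cv2.imwrite('pics/z9.png',a)
"
```

```text
{'t': 12.8, 'q': [0.8434, 0.6657, 1.6829, -0.6806, 1.6462, -0.543], 'tool_pos': [0.4932, 0.3562, 0.1748], 'eef_rot': [[-0.0403, 0.9966, 0.0713], [0.4977, 0.0819, -0.8635], [-0.8664, 0.0007, -0.4993]], 'force': [5.6956, 0.6805, -7.4854], 'width': 0.0113}
grasp [0.4934 0.3536 0.1733] angle 59.63 r 0.136 lat 0.0 tooltilt 60.05
side pull_grip [255.2, 210.7] 0.9 [0.5009 0.1937 0.066 ]
top pull_grip [278.7, 207.2] 0.57 [0.5071 0.1949 0.066 ]
side bar_grip [228.0, 149.0] 0.85 [0.4862 0.3479 0.174 ]
top bar_grip [223.6, 203.8] 0.92 [0.4963 0.3557 0.174 ]
side frame_hinge [220.5, 171.8] 0.81 [0.4817 0.4184 0.056 ]
top frame_hinge [205.3, 211.2] 0.64 [0.4905 0.4216 0.056 ]
top phone [222.8, 209.8] 0.56 [0.4987 0.369  0.039 ]
side bed [232.0, 183.1] 0.87 [0.5009 0.3708 0.039 ]
top bed [221.1, 210.2] 0.75 [0.4973 0.3743 0.039 ]
pcb_vice [[271.0, 299.0, 93.0, 84.0]]
flux_jar [[295.0, 251.0, 22.0, 22.0]]
driver_red [[247.0, 285.0, 38.0, 19.0]]
tweezers [[196.0, 140.0, 85.0, 85.0]]
```

View pics/z9.png

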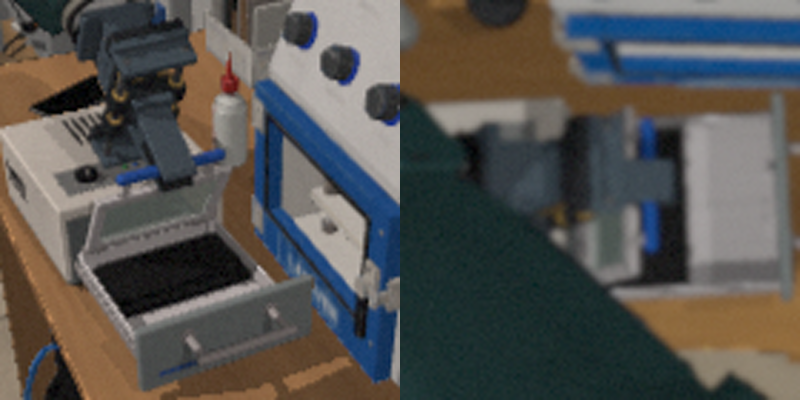

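View pics/side9.png

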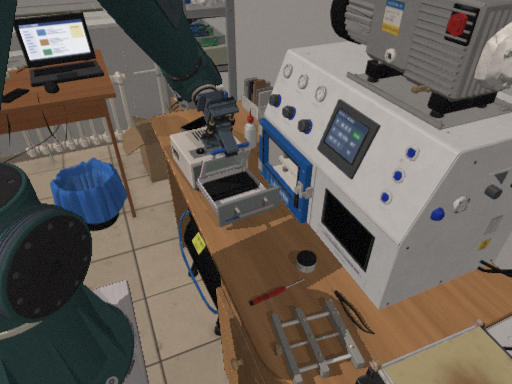

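Frame up, drawer out, bystanders where they were. The position reads about 59.6°, so I'm nudging 1 mm and letting it settle, then cross-checking against the blue bar pixels.

Emit:
step_arm(
  motion=[0,0,0,0,0,-0.0023,0,0,0,0,0,0,0,0,0,0,0,0,0,0,0,0,0,0,0,0,0,0,0,0,0,0,0,0,0,0,0,0,0,0,0,0,0,0,0,0,0,0,0,0,0,0,0,0,0,0],
)

```text
t: 14.27
tool_pos: [0.4931, 0.3568, 0.1753]
eef_rot: [[-0.04, 0.997, 0.071], [0.498, 0.082, -0.864], [-0.866, 0.001, -0.499]]
force: [5.4, 0.6, -8.1]
width: 0.0113
```

Run:
```python
from h import *
ang()
H=np.array([.488,.4221,.056])
for c,(x0,x1,y0,y1) in {"side":(205,252,138,158),"top":(218,232,184,228)}.items():
    im=robot.grab_frame(c).astype(int); cv2.imwrite(f"pics/{c}10.png",im)
    m=(im[...,0]-np.maximum(im[...,1],im[...,2]))>35; k=np.zeros_like(m); k[y0:y1,x0:x1]=m[y0:y1,x0:x1]
    ys,xs=np.nonzero(k); P=np.column_stack([xs,ys]).astype(float); mu=P.mean(0); u=np.linalg.svd(P-mu)[2][0]; t=(P-mu)@u
    mid=mu+u*(t.max()+t.min())/2; n=np.array([-u[1],u[0]]); print(c,len(xs),"mid",mid.round(2))
    for a in(56,58,60,62,64):
        pr=proj(c,H+.136*(o*np.cos(np.radians(a))+np.array([0,0,1])*np.sin(np.radians(a))))[0]; print(a,pr.round(2),"perp",((mu-pr)@n).round(2))
```

```text
{'t': 14.2667, 'q': [0.844, 0.6658, 1.6817, -0.6801, 1.6475, -0.5434], 'tool_pos': [0.4931, 0.3568, 0.1753], 'eef_rot': [[-0.0403, 0.9966, 0.0712], [0.4976, 0.0818, -0.8636], [-0.8665, 0.0006, -0.4992]], 'force': [5.3505, 0.5776, -8.0728], 'width': 0.0113}
grasp [0.4934 0.3543 0.1738] angle 59.98 r 0.136 lat 0.0 tooltilt 60.05
side 91 mid [228.68 147.7 ]
56 [230.93 150.34] perp 3.12
58 [230.28 148.88] perp 1.54
60 [229.62 147.45] perp -0.01
62 [228.96 146.06] perp -1.52
64 [228.28 144.7 ] perp -3.0
top 113 mid [224.16 205.49]
56 [227.01 204.99] perp 2.87
58 [225.55 204.92] perp 1.41
60 [224.05 204.86] perp -0.08
62 [222.52 204.81] perp -1.6
64 [220.97 204.77] perp -3.15[ WARN:0@2.062] global loadsave.cpp:1063 imwrite_ Unsupported depth image for selected encoder is fallbacked to CV_8U.
```

Both cameras independently give 60.0°. The drawer is still out and the arm is steady, so I'm handing in.

```bash
python3 -c "
from h import *
print(robot.hand_in()); st()"
```

```text
the job is handed in; nothing more can be done
None
the job is handed in; nothing more can be done
```

The drawer is pulled out to its stop, and the arm is holding the glass frame's blue bar at 60° with a 30 N grip. I handed the job in at about 14.4 s.

**Drawer:** I pulled the steel handle about 190 mm at up to 0.1 m/s. At the stop the wrist briefly read about 40 N in the pull direction. The fingers were on the handle then; the gripper's body was not touching anything I could see. Later pictures put the handle in the same place, so the drawer stayed out.

**Frame:** I raised it along its hinge arc with the gripper turning with it, and never let go of the bar.

**Last checks:**
- **Angle:** the arm's position gives 59.98°, and the blue bar in both camera pictures matches 60° to within about 0.1°.
- **Grip:** the finger opening is 11.3 mm on the 12 mm bar, with a wrist force of about 10 N.

**Less certain:**
- **Phone:** I could not confirm directly that it stayed put. It is black on a black bed, and the network found it only weakly: a score of 0.56 from the top camera, a few mm from the bed's middle.
- **Bystanders:** the board holder, jar and screwdriver look unmoved. The network's box for the tweezers was a false hit on the gripper, but the picture shows them in place.

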